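# Switch the charger over to the larger battery

## Robot

A 6-joint arm with a two-finger parallel gripper is mounted at the origin on a cart in front of the work surface, level with it; the furniture and walls round the work are solid. World frame = base frame: x ahead of the robot, y to its left, z up, the work surface at z = 0. Lengths are in mm, angles in degrees, forces in N, time in s.
With the tool pointing down it reaches from about 300 to 850 mm from the base axis. Payload 4.2 kg.
Tool frame: the origin (TCP) lies at the very end of the fingers, on their centre line; the grasp point (between the pads) lies 19 mm behind it (env.grip_point_offset is the distance from the TCP to the grasp point, in mm); z points along the fingers, y is the line along which they close (so a half turn about z gives the same grasp; the last joint's range is limited). The gripper opens to 91 mm and grips with 3 to 60 N. Pads are 32 mm wide; open, the fingers measure 118 mm over their backs; the gripper's body (76 mm by 178 mm) begins 60 mm behind the grasp point.
Start: joints at [75.057, 18.312, 89.639, -0, 72.044, -1.146], TCP at [137.127, 558.426, 213.976] pointing down, gripper open.
Joint ranges: [-177.97, 177.97], [-48.28, 115.42], [12.27, 149.76], [-77.06, 257.06], [2.81, 150.46], [-146.56, 146.56]. Speed limits (degrees/s): [147.25, 147.25, 180, 180, 180, 180].

## Interface

Orientations are given as [roll, pitch, yaw] about the fixed x, y, z axes, in that order (R = Rz(yaw) Ry(pitch) Rx(roll)).
In Python, from workcell import env gives the robot as it stands. The module is installed in compiled form; this text tells all that it offers.
- The arm moves only by the tool arm_command, never from a script. Its argument "rows" is a list of rows, each an object with "delta_pos": the shift along the tool's x, y, z in mm, a list of three; "roll": the turn about the tool's z in units of 5 degrees (1.0 is 5 degrees); "jaw": the opening in per cent of the stroke, from 0 (shut) to 100 (fully open). A call has 1 to 20 rows; each row is the pose to reach, as a shift and turn from the pose commanded when the call began, along the tool's axes at that moment; what a row does not reach only later rows make up. A row lasts 1/12 s, in which the tool goes at most 41.7 mm and 7.16 degrees, less where a joint would pass 70% of its speed; a pose out of reach is approached as far as the arm can. A call with a gripper value outside its range is refused whole. The fingers move at their own pace and stop on an object; "squeeze" is the grip in N (left out, the last holds). Time passes only in rows, so rows that repeat a pose let the fingers close. It gives the time, the measured TCP pose, the force, the opening and the grip force at its end, in the units of the state.
- env.state(): the state, without advancing time (a new reading comes with each control period).
- env.grab_frame(name): name is "scene" or "top" or "wrist"; returns a dict with "img" (384x512x3 uint8, blue, green, red), "z_map" (384x512 float32, mm along the optical axis (not along the pixel's ray), 0 where there is no reading), "fov_y" (degrees; the focal length in pixels is half the picture's height over the tangent of half this angle, whatever the lens; pixels are square), "cx", "cy" (the principal point, pixels), "dist" ([k1, k2, p1, p2, k3] as OpenCV has them; the pictures are not rectified), "R" (3x3) and "t" (3): a world point X has camera coordinates R X + t; the wrist camera has in their place "T_tool_cam" (4x4, takes a point from camera to tool coordinates, whose origin is the TCP and whose axes are the flange's). Camera axes: x right, y down, z forward; pixel columns grow to the right and rows downward; lengths in mm; the calibration is good to about 2 mm. A picture is of the moment at which its call begins: read the wrist's pose just before it.
- env.job_done(): hands the job in; it is judged then, once.
The state is a dict: "time_s": time; "qpos": joint angles; "qvel": joint speeds; "effort": joint torques, N m; "ee_pos": TCP position; "ee_rot": TCP orientation; "force": force on the tool from outside, world axes, zero at the start; "torque": the same for the moment, N m; "gripper_width": finger opening in mm; "gripper_force": force on a finger pad.
Only numpy, scipy, OpenCV 4.12 (cv2) and the standard library are available. Lean on these libraries where they do the work, as an engineer would, in place of code of your own. Each camera call takes 0.05 s, during which the arm holds its last target. There are 200 camera calls.

## Task

Put the charger onto the larger of the two black batteries by pushing the two arms of the grey switch box with a fingertip: first swing the left-hand arm (the isolator) from straight ahead fully round to the left, to off; then swing the right-hand arm (the selector) until it points at the brass stud on the same side, left or right, as the larger battery stands; then swing the isolator fully back to straight ahead, to on. Push gently against the upright posts of the arms, do not grip or lift anything, and do not move the selector while the isolator is away from off. Leave the batteries and everything else lying about where they are.

Things in the scene. Friction and masses are not known exactly. Their poses are not given: they have to be found in the camera images.
- switch_box: Grey flat steel housing fixed to the table, top 30 mm up, with two dark steel arms on upright pivots. Origin on the table; it reaches -80 to +120 mm in its x, -175 to +185 mm in its y. Its x points away from the robot, y to the left, turned up to 0.25 rad. On top stand two steel stop blocks of the isolator (to 50 mm above the table), two brass studs (to 54 mm) and the nozzle.
- isolator (a joint): Angle of the left-hand arm in rad, seen from above, counter-clockwise positive. 0 = on: it points along the box's +x, against its stop. 1.57 = off: it points along the box's +y (left), against its other stop. It starts on. Dry friction only: about 2.5 N at the post moves it, it stays where it is left.
- isolator_pivot (a point): Point on the isolator's pivot axis, at the height of the post's top (95 mm above the table); axis directions as the switch box.
- isolator_post (a point): Top centre of the isolator's upright black finger post: a round post of 14 mm diameter, 60 mm from the pivot axis, its thick part from 61 to 95 mm above the table. The arm below it (flat bar 14 mm wide) is 41 to 48 mm above the table and ends 82 mm from the axis. Its x axis points along the arm, outwards.
- selector (a joint): Angle of the right-hand arm in rad, seen from above, counter-clockwise positive. 0 = points along the box's +x, between the studs (the start, give or take 0.25). +0.8 points at the left stud, -0.8 at the right stud; hard ends at +1.2 and -1.2. No clicks; about 2.5 N at the post moves it, it stays where it is left.
- selector_pivot (a point): Point on the selector's pivot axis, 95 mm above the table.
- selector_post (a point): Top centre of the selector's upright black finger post: the same as the isolator's (14 mm diameter, 60 mm from its pivot axis, thick part 61 to 95 mm above the table). Its x axis points along the arm, outwards.
- selector_tip (a point): The selector arm's pointed end, 85 mm from its pivot axis, 44 mm above the table.
- stud_left (a point): Top of the left brass stud (8 mm thick, 54 mm above the table, 105 mm from the selector's pivot axis).
- stud_right (a point): Top of the right brass stud, the same size.
- battery_large_center (a point): Centre of the larger black battery, 92 x 154 x 102 mm high, standing behind the switch box on the left (y above 0) or on the right (y below -0.15); the other battery stands on the other side.
- battery_small_center (a point): Centre of the smaller black battery, 70 x 113 x 86 mm high.
- nozzle: White nozzle cap, 28 mm wide, 54 mm high, standing loose on the switch box near its far edge, midway between the arms (box x about 90 mm, y about 30 mm). Origin at its foot. Leave it.
- meter: Yellow multimeter, 128 x 70 x 38 mm, lying on the table left of the box. Leave it.
- plier: Red-handled pliers, 50 x 173 x 11 mm, lying right of the box. Leave them.
- spanner: Steel spanner, 22 x 124 x 6 mm, lying near the robot. Leave it.
- injector: Syringe, 26 x 124 x 17 mm, lying right of the box. Leave it.
- grease: Small jar, 68 mm wide, 61 mm high, standing beyond the box to the right. Leave it.

How it is judged (in metres and radians):
On the way, in this order (a step that is already met when the one before it is completed fails the run):
1. the isolator is switched off (value of joint isolator above 1.4 rad), for 0.2 s.
2. with the isolator off, the selector points at the stud on the larger battery's side (value of joint isolator above 1.4 rad and ((world y of battery_large_center above -0.05 m and value of joint selector between 0.63 and 0.97 rad) or (not (world y of battery_large_center above -0.05 m) and value of joint selector between -0.97 and -0.63 rad))), for 0.2 s.
3. the isolator is switched on again (value of joint isolator below 0.15 rad and ((world y of battery_large_center above -0.05 m and value of joint selector between 0.63 and 0.97 rad) or (not (world y of battery_large_center above -0.05 m) and value of joint selector between -0.97 and -0.63 rad))), for 0.2 s.
At the end, for the whole second after the job is handed in: the isolator is on again (within 0.15 rad of straight ahead), the selector points at the stud on the larger battery's side within 0.17 rad, and both arms are at rest (all of step 3 and velocity of joint selector between -0.02 and 0.02 rad/s and velocity of joint isolator between -0.02 and 0.02 rad/s); the robot touches nothing.
It fails at once if the selector is moved (tip more than 12 mm from its start, and not at the right stud) while the isolator is away from off (distance of selector_tip from where it was at the start of the episode above 0.012 m and value of joint isolator below 1.25 rad and not ((world y of battery_large_center above -0.05 m and value of joint selector between 0.63 and 0.97 rad) or (not (world y of battery_large_center above -0.05 m) and value of joint selector between -0.97 and -0.63 rad))).
It fails at once if an arm is gripped or shoved hard (more than 35 N from the fingers) (contact force between the fingers and selector above 35 N or contact force between the fingers and isolator above 35 N).
It fails at once if a battery is shifted or lifted (more than 15 mm) (distance of any of battery_large_center, battery_small_center from where it was at the start of the episode above 0.015 m).
It fails at once if something lying about is shifted, lifted or knocked over (more than 20 mm) (distance of any of nozzle, meter, plier, spanner, injector, grease from where it was at the start of the episode above 0.02 m or angle between nozzle's own z axis and vertical above 0.5 rad).
It also fails if it takes over 64 s, if anything falls off the work surface, if the arm or the gripper's body presses on something with over 40 N, if the wrist force passes 120 N, or if a joint passes its speed limit or range.

## Working session

There is one attempt and no reset: what is moved stays moved. The work goes in short steps, Python scripts to look and compute and a tool call to move; the robot and the scene stay as the last step left them, time stands still between calls to the robot, and variables do not carry over. Pictures are saved under pics/ and viewed, at most 10 in all, crops included, and the job is handed in when it is done.

Besides the shell and the picture viewer there is one more tool, called after "Emit:" as name(argument=value, ...) on one line, values as JSON. arm_command: Moves the arm, as the interface text tells. Its arguments: {"type":"object","properties":{"rows":{"type":"array"},"squeeze":{"type":"number"}},"required":["rows"]}

```bash
mkdir -p pics; cat > h.py <<'E'
import numpy as np, cv2, pickle
from workcell import env
def K(f):
    h=f["img"].shape[0]; fl=h/2/np.tan(np.radians(f["fov_y"])/2)
    return np.array([[fl,0,f["cx"]],[0,fl,f["cy"]],[0,0,1.]])
def cloud(f):
    "world point per pixel from depth (scene/top)"
    z=f["z_map"]; h,w=z.shape
    uv=np.stack(np.meshgrid(np.arange(w),np.arange(h)),-1).reshape(-1,1,2).astype(np.float64)
    n=cv2.undistortPoints(uv,K(f),np.array(f["dist"],float)).reshape(h,w,2)
    P=np.dstack([n[...,0]*z,n[...,1]*z,z])
    return (P-np.array(f["t"]))@np.array(f["R"])
def ray(f,uv,zp):
    n=cv2.undistortPoints(np.array(uv,float).reshape(-1,1,2),K(f),np.array(f["dist"],float)).reshape(-1,2)
    R=np.array(f["R"]);c=-R.T@np.array(f["t"]);d=np.c_[n,np.ones(len(n))]@R
    return c+d*((zp-c[2])/d[:,2])[:,None]
E
python3 - <<'E'
from h import *
print(env.state())
for n in("top","scene"):
    f=env.grab_frame(n); pickle.dump(f,open(n+".pkl","wb")); cv2.imwrite(f"pics/{n}.png",cv2.resize(f["img"],(800,600),interpolation=cv2.INTER_CUBIC))
    print(n,-np.array(f["R"]).T@f["t"])
E
```

```text
{'time_s': 0.0, 'qpos': array([ 7.50566957e+01,  1.83511054e+01,  8.97080575e+01, -1.36516999e-03,
        7.20411346e+01, -1.14519122e+00]), 'qvel': array([-0.02958759, -0.05288412, -0.00067403, -0.04901706, -0.07821102,
       -0.0285979 ]), 'effort': array([ 6.91601745e-04, -4.12472177e+01, -2.31967521e+01,  7.29077635e-02,
        4.57148720e-02, -1.41799742e-04]), 'ee_pos': array([137.00756455, 557.91835321, 213.11444158]), 'ee_rot': array([-1.79899697e+02, -7.06890478e-04,  1.66202308e+02]), 'force': array([ 0.4687333 , -0.50222708, -0.61519875]), 'torque': array([-0.02736994, -0.02167359, -0.01984373]), 'gripper_force': 0.0, 'gripper_width': 91.20388876849145}
top [ 333.87368116  -11.15320559 1522.16233856]
scene [-121.55545552 -842.81430588  562.2841507 ]
```

View pics/top.png

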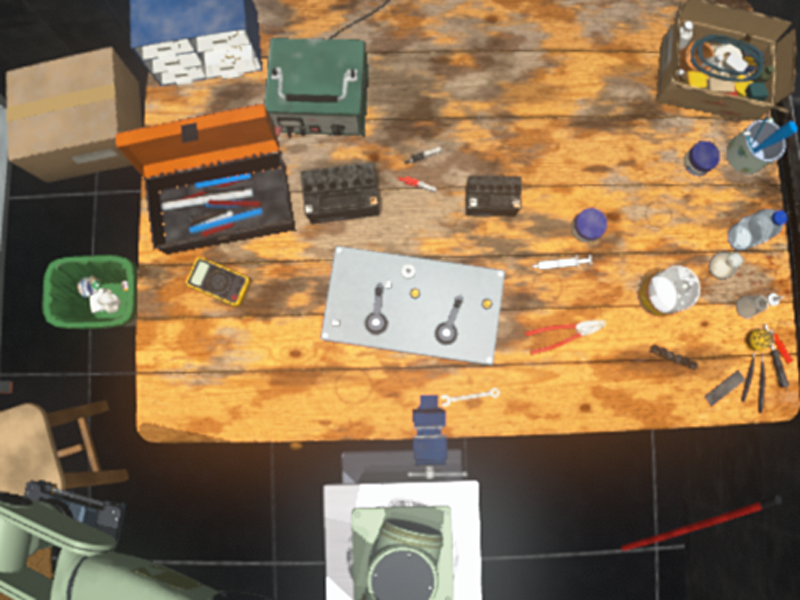

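View pics/scene.png

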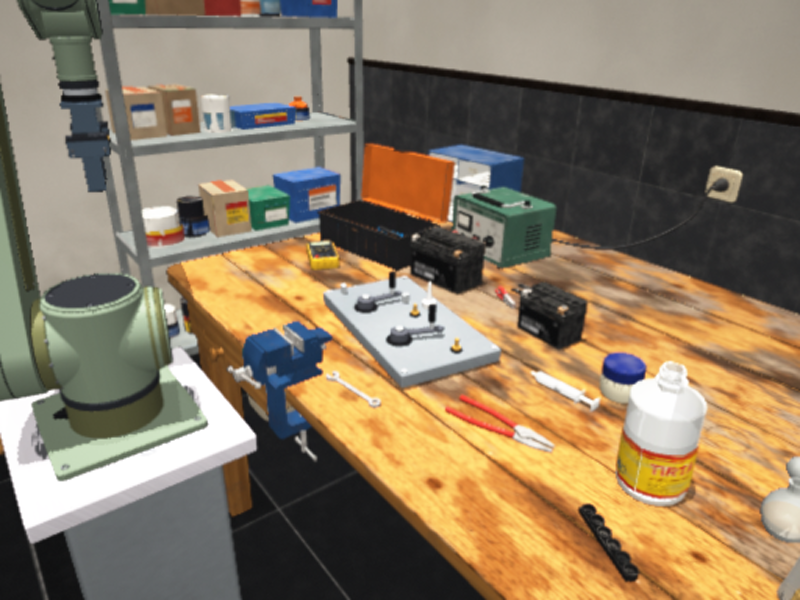

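The top view shows the larger battery on the left (342,190) and the smaller on the right (493,195). The pivots are at about (376,322) and (447,332), and the studs at (415,293) and (487,304). The target is therefore the left stud, at +0.8. Next I'll measure.

```bash
python3 - <<'E'
from h import *
np.set_printoptions(precision=1,suppress=True)
f=pickle.load(open("top.pkl","rb")); s=.64
W=cloud(f); im=f["img"]; hsv=cv2.cvtColor(im,cv2.COLOR_BGR2HSV)
X,Y,Z=W[...,0],W[...,1],W[...,2]
# box footprint: grey low saturation near z 30
m=((hsv[...,1]<60)&(abs(Z-30)<8)).astype(np.uint8); m[:150]=0;m[240:]=0;m[:,:195]=0;m[:,335:]=0
m=cv2.morphologyEx(m,cv2.MORPH_CLOSE,np.ones((9,9)))
c=max(cv2.findContours(m,0,2)[0],key=cv2.contourArea)
P=ray(f,c.reshape(-1,2),30)[:,:2]
r=cv2.minAreaRect(P.astype(np.float32)); print("rect",r); B=cv2.boxPoints(r); print(B)
print("corner rays",ray(f,np.array([[337,248],[503,270],[491,363],[322,340]])*s,30))
print("hubs",ray(f,np.array([[376,322],[447,332]])*s,50), "studs",ray(f,np.array([[415,293],[487,304]])*s,54))
for n in("top","scene"):
    f=pickle.load(open(n+".pkl","rb")); W=cloud(f); X,Y,Z=W[...,0],W[...,1],W[...,2]
    m=((Z>65)&(Z<110)&(X>380)&(X<580)&(Y>-180)&(Y<180)&(f["img"].max(2)<80)).astype(np.uint8)
    k,l,st,ce=cv2.connectedComponentsWithStats(m)
    for i in range(1,k):
        if st[i,4]>2:
            q=W[l==i]; print(n,st[i],q.mean(0),q.min(0),q.max(0))
    v=cv2.resize(f["img"][150:245,190:340] if n=="top" else f["img"][160:260,195:335],None,fx=4 if n=="top" else 4,fy=4,interpolation=cv2.INTER_CUBIC)
    cv2.imwrite(f"pics/c_{n}.png",v)
a=cv2.imread("pics/c_top.png");b=cv2.imread("pics/c_scene.png")
w=max(a.shape[1],b.shape[1]);cv2.imwrite("pics/both.png",np.vstack([cv2.copyMakeBorder(q[:300] if 0 else q,0,0,0,w-q.shape[1],0) for q in(a,b)])[:600*2])
print(a.shape,b.shape)
E
```

```text
rect ((520.328857421875, -37.38386535644531), (359.20269775390625, 199.40899658203125), 79.90046691894531)
[[ 390.7 -196.7]
 [ 587.  -231.7]
 [ 650.   122. ]
 [ 453.7  156.9]]
corner rays [[ 643.1  118.3   30. ]
 [ 587.3 -227.1   30. ]
 [ 394.6 -193.8   30. ]
 [ 451.2  152.1   30. ]]
hubs [[ 483.5   39.4   50. ]
 [ 459.2 -104.2   50. ]] studs [[ 540.3  -41.5   54. ]
 [ 513.8 -187.6   54. ]]
scene [249 174   4  10  33] [537.8  30.7  82.2] [532.6  25.   68.6] [543.2  36.8  96.9]
scene [275 195   4  11  35] [ 507.9 -127.9   83. ] [ 504.2 -133.    66.3] [ 513.9 -122.6   95.5]
(380, 600, 3) (400, 560, 3)
```

View pics/c_top.png

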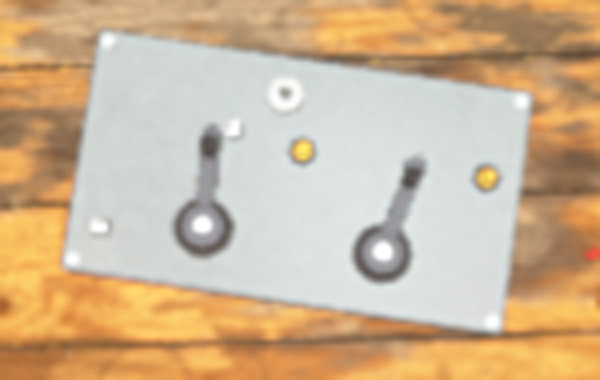

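View pics/c_scene.png

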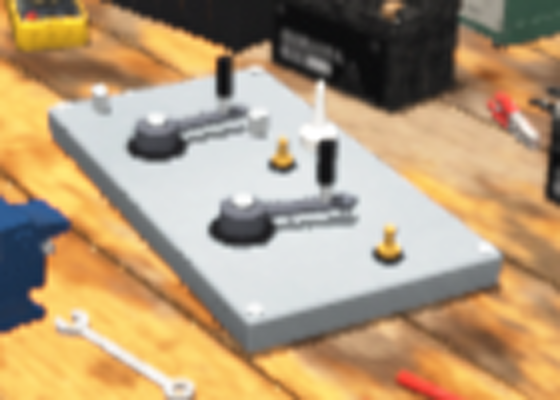

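Measured: box yaw is about -10.1° with its origin at about (500,-39). The isolator pivot is at about (483,40) with its post at about (542,30). The selector pivot is at about (458,-102), and the selector starts at about -0.2 rad. The nozzle is clear of the pushing paths. I'll start moving: close the jaws, travel high and turn the tool to the box's orientation.

Emit:
arm_command(rows=[{"delta_pos":[-20,-18,0],"roll":1.3,"jaw":0},{"delta_pos":[-522,-449,0],"roll":35.3,"jaw":0},{"delta_pos":[-522,-449,0],"roll":35.3,"jaw":0},{"delta_pos":[-522,-449,0],"roll":35.3,"jaw":0},{"delta_pos":[-522,-449,0],"roll":35.3,"jaw":0},{"delta_pos":[-522,-449,0],"roll":35.3,"jaw":0},{"delta_pos":[-522,-449,0],"roll":35.3,"jaw":0},{"delta_pos":[-522,-449,0],"roll":35.3,"jaw":0},{"delta_pos":[-522,-449,0],"roll":35.3,"jaw":0},{"delta_pos":[-522,-449,0],"roll":35.3,"jaw":0},{"delta_pos":[-522,-449,0],"roll":35.3,"jaw":0},{"delta_pos":[-522,-449,0],"roll":35.3,"jaw":0},{"delta_pos":[-522,-449,0],"roll":35.3,"jaw":0},{"delta_pos":[-522,-449,0],"roll":35.3,"jaw":0},{"delta_pos":[-522,-449,0],"roll":35.3,"jaw":0},{"delta_pos":[-522,-449,0],"roll":35.3,"jaw":0},{"delta_pos":[-522,-449,0],"roll":35.3,"jaw":0},{"delta_pos":[-522,-449,0],"roll":35.3,"jaw":0},{"delta_pos":[-522,-449,0],"roll":35.3,"jaw":0},{"delta_pos":[-522,-449,0],"roll":35.3,"jaw":0}], squeeze=5)

```text
time_s: 1.77
ee_pos: [537.0, -3.0, 213.1]
ee_rot: [-180.0, 0.1, 23.2]
force: [0.3, 0.8, 0.1]
gripper_width: 0.3
gripper_force: 0.0
```

Emit:
arm_command(rows=[{"delta_pos":[0,0,0],"roll":6.66,"jaw":0},{"delta_pos":[0,0,0],"roll":6.66,"jaw":0},{"delta_pos":[0,0,0],"roll":6.66,"jaw":0},{"delta_pos":[0,0,0],"roll":6.66,"jaw":0},{"delta_pos":[0,0,0],"roll":6.66,"jaw":0},{"delta_pos":[0,0,0],"roll":6.66,"jaw":0},{"delta_pos":[0,0,0],"roll":6.66,"jaw":0}])

```text
time_s: 2.35
ee_pos: [536.8, -2.1, 213.6]
ee_rot: [-180.0, 0.0, -9.5]
force: [0.7, 0.1, 0.1]
gripper_width: 0.4
gripper_force: 0.0
```

```bash
cat >> h.py <<'E'
from scipy.spatial.transform import Rotation as Ro
def wrist():
    s=env.state(); f=env.grab_frame("wrist")
    R=Ro.from_euler("xyz",s["ee_rot"],degrees=True).as_matrix(); T=np.array(f["T_tool_cam"])
    Rc=R@T[:3,:3]; c=R@T[:3,3]+s["ee_pos"]; f["R"]=Rc.T; f["t"]=-Rc.T@c; return s,f
E
python3 - <<'E'
from h import *
s,f=wrist(); print(s["ee_pos"],s["ee_rot"]); pickle.dump(f,open("w1.pkl","wb")); cv2.imwrite("pics/w1.png",f["img"])
W=cloud(f); np.set_printoptions(precision=1,suppress=True)
print(-f["R"].T@f["t"])
m=((W[...,2]>85)&(W[...,2]<101)&(f["z_map"]>0)).astype(np.uint8)
k,l,st,ce=cv2.connectedComponentsWithStats(m)
for i in range(1,k):
    if st[i,4]>30: q=W[l==i]; print(st[i],q.mean(0),q.min(0),q.max(0))
E
```

```text
[536.77812829  -2.09076701 213.61155531] [-1.79998971e+02  4.23034958e-02 -9.54825043e+00]
[608.5 -15.  384.3]
[   3    0  111   31 1791] [709.1 147.4  91.5] [699.9  91.5  85. ] [724.4 182.5 100.9]
[212 174  15  17 195] [541.4  33.3  93.8] [533.5  27.3  85.2] [547.3  40.4  97.1]
[379 177  19  15 211] [ 513.  -122.8   93.2] [ 506.1 -130.7   85.1] [ 518.5 -116.7   96.8]
```

View pics/w1.png

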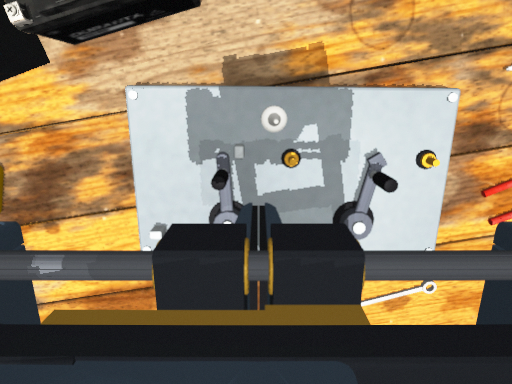

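The wrist view shows the isolator post at (220,180), the selector post at (385,182) and the nozzle at (274,118), all clear of the fingers. This agrees with the top and scene measurements. I'll lower to z = 68 and work out the arc.

Emit:
arm_command(rows=[{"delta_pos":[0,0,30],"roll":0,"jaw":0},{"delta_pos":[0,0,60],"roll":0,"jaw":0},{"delta_pos":[0,0,90],"roll":0,"jaw":0},{"delta_pos":[0,0,115],"roll":0,"jaw":0},{"delta_pos":[0,0,130],"roll":0,"jaw":0},{"delta_pos":[0,0,140],"roll":0,"jaw":0},{"delta_pos":[0,0,145],"roll":0,"jaw":0},{"delta_pos":[0,0,145],"roll":0,"jaw":0},{"delta_pos":[0,0,145],"roll":0,"jaw":0}])

```text
time_s: 3.15
ee_pos: [537.7, -2.1, 69.6]
ee_rot: [-180.0, -0.1, -9.6]
force: [-0.0, -0.7, -0.2]
gripper_width: 0.6
gripper_force: 0.0
```

```bash
cat >> h.py <<'E'
YAW=-10.1
PIV={"iso":np.array([483.2,41.5]),"sel":np.array([458.,-102.4])}
def rot(a): a=np.radians(a); return np.array([[np.cos(a),-np.sin(a)],[np.sin(a),np.cos(a)]])
def plan(which,side,angs,off=20.5,rotate=True,yaw0=None):
    "rows: finger centre beside the post (side -1: pushes ccw, +1: pushes cw)"
    s=env.state(); y=s["ee_rot"][2]; p0=s["ee_pos"][:2]
    for a in angs:
        g=PIV[which]+rot(YAW+a)@np.array([60,side*off])
        d=g-p0; t=(YAW+a if yaw0 is None else yaw0)
        c,si=np.cos(np.radians(y)),np.sin(np.radians(y))
        print(round(a),[round(c*d[0]+si*d[1]),round(si*d[0]-c*d[1])],"roll",round((y-t)/5,1),"world",g.round(0))
E
python3 - <<'E'
from h import *
s=env.state();print(s["time_s"],s["ee_pos"],s["ee_rot"],s["force"])
plan("iso",-1,np.arange(-12,92,4))
E
```

```text
3.15 [537.70648947  -2.09633225  69.63292451] [-1.79982941e+02 -8.25140028e-02 -9.64937723e+00] [-0.01544635 -0.67606876 -0.15360655]
-12 [-7, -1] roll 2.5 world [531.  -0.]
-8 [-5, -5] roll 1.7 world [534.   3.]
-4 [-3, -9] roll 0.9 world [536.   7.]
0 [-1, -13] roll 0.1 world [539.  11.]
4 [0, -17] roll -0.7 world [541.  15.]
8 [1, -21] roll -1.5 world [542.  19.]
12 [2, -26] roll -2.3 world [544.  23.]
16 [2, -30] roll -3.1 world [545.  27.]
20 [2, -35] roll -3.9 world [546.  32.]
24 [2, -39] roll -4.7 world [546.  36.]
28 [2, -43] roll -5.5 world [547.  40.]
32 [1, -48] roll -6.3 world [547.  45.]
36 [0, -52] roll -7.1 world [546.  49.]
40 [-2, -56] roll -7.9 world [545.  54.]
44 [-3, -60] roll -8.7 world [544.  58.]
48 [-5, -64] roll -9.5 world [543.  62.]
52 [-8, -68] roll -10.3 world [542.  66.]
56 [-10, -72] roll -11.1 world [540.  70.]
60 [-13, -75] roll -11.9 world [538.  74.]
64 [-16, -78] roll -12.7 world [535.  78.]
68 [-19, -81] roll -13.5 world [532.  81.]
72 [-23, -84] roll -14.3 world [530.  85.]
76 [-26, -87] roll -15.1 world [526.  88.]
80 [-30, -89] roll -15.9 world [523.  91.]
84 [-34, -91] roll -16.7 world [520.  93.]
88 [-38, -93] roll -17.5 world [516.  96.]
```

Emit:
arm_command(rows=[{"delta_pos":[0,-4,0],"roll":0,"jaw":0},{"delta_pos":[0,-7,0],"roll":0,"jaw":0},{"delta_pos":[-1,-10,0],"roll":0,"jaw":0},{"delta_pos":[-1,-12,0],"roll":0,"jaw":0},{"delta_pos":[-1,-14,0],"roll":0,"jaw":0},{"delta_pos":[0,-17,0],"roll":-0.7,"jaw":0},{"delta_pos":[1,-19,0],"roll":-1.1,"jaw":0},{"delta_pos":[1,-21,0],"roll":-1.5,"jaw":0},{"delta_pos":[2,-23,0],"roll":-1.9,"jaw":0},{"delta_pos":[2,-26,0],"roll":-2.3,"jaw":0},{"delta_pos":[2,-28,0],"roll":-2.7,"jaw":0},{"delta_pos":[2,-30,0],"roll":-3.1,"jaw":0},{"delta_pos":[2,-33,0],"roll":-3.5,"jaw":0},{"delta_pos":[2,-35,0],"roll":-3.9,"jaw":0}])

```text
time_s: 4.32
ee_pos: [545.5, 31.6, 69.2]
ee_rot: [179.9, -0.1, 10.0]
force: [1.4, -3.0, -0.6]
gripper_width: 0.5
gripper_force: 1.4
```

```bash
python3 - <<'E'
from h import *
s,f=wrist(); np.set_printoptions(precision=1,suppress=True); print(s["force"])
W=cloud(f)
m=((W[...,2]>85)&(W[...,2]<101)&(W[...,0]<600)&(f["z_map"]>0)).astype(np.uint8)
k,l,st,ce=cv2.connectedComponentsWithStats(m)
for i in range(1,k):
    if st[i,4]>30: q=W[l==i]; print(st[i],q.mean(0),q.min(0),q.max(0))
plan("iso",-1,np.arange(20,92,4))
E
```

```text
[ 1.4 -3.  -0.6]
[235 212  23  16 218] [561.1  38.7  93.1] [559.9  34.   85. ] [562.2  44.5 100.9]
[260 212  23  15 215] [563.   28.2  92.8] [560.7  22.6  85. ] [564.8  32.7 100.5]
20 [0, 0] roll 0.0 world [546.  32.]
24 [2, -4] roll -0.8 world [546.  36.]
28 [3, -8] roll -1.6 world [547.  40.]
32 [3, -13] roll -2.4 world [547.  45.]
36 [4, -17] roll -3.2 world [546.  49.]
40 [4, -21] roll -4.0 world [545.  54.]
44 [3, -26] roll -4.8 world [544.  58.]
48 [3, -30] roll -5.6 world [543.  62.]
52 [2, -35] roll -6.4 world [542.  66.]
56 [1, -39] roll -7.2 world [540.  70.]
60 [-1, -43] roll -8.0 world [538.  74.]
64 [-2, -47] roll -8.8 world [535.  78.]
68 [-4, -51] roll -9.6 world [532.  81.]
72 [-7, -55] roll -10.4 world [530.  85.]
76 [-9, -58] roll -11.2 world [526.  88.]
80 [-12, -62] roll -12.0 world [523.  91.]
84 [-15, -65] roll -12.8 world [520.  93.]
88 [-18, -68] roll -13.6 world [516.  96.]
```

The force shows contact of about 3 N, so the arm is moving. I'll continue the sweep.

Emit:
arm_command(rows=[{"delta_pos":[2,-4,0],"roll":-0.8,"jaw":0},{"delta_pos":[3,-8,0],"roll":-1.6,"jaw":0},{"delta_pos":[3,-13,0],"roll":-2.4,"jaw":0},{"delta_pos":[4,-17,0],"roll":-3.2,"jaw":0},{"delta_pos":[4,-21,0],"roll":-4.0,"jaw":0},{"delta_pos":[3,-26,0],"roll":-4.8,"jaw":0},{"delta_pos":[3,-30,0],"roll":-5.6,"jaw":0},{"delta_pos":[2,-35,0],"roll":-6.4,"jaw":0},{"delta_pos":[1,-39,0],"roll":-7.2,"jaw":0},{"delta_pos":[-1,-43,0],"roll":-8.0,"jaw":0},{"delta_pos":[-2,-47,0],"roll":-8.8,"jaw":0},{"delta_pos":[-4,-51,0],"roll":-9.6,"jaw":0},{"delta_pos":[-7,-55,0],"roll":-10.4,"jaw":0},{"delta_pos":[-8,-57,0],"roll":-10.8,"jaw":0},{"delta_pos":[-9,-58,0],"roll":-11.2,"jaw":0},{"delta_pos":[-10,-60,0],"roll":-11.6,"jaw":0},{"delta_pos":[-12,-62,0],"roll":-12.0,"jaw":0},{"delta_pos":[-13,-63,0],"roll":-12.4,"jaw":0},{"delta_pos":[-15,-65,0],"roll":-12.8,"jaw":0},{"delta_pos":[-15,-65,0],"roll":-12.8,"jaw":0}])

```text
time_s: 6.03
ee_pos: [520.1, 94.1, 69.3]
ee_rot: [179.9, -0.1, 73.8]
force: [3.6, 1.0, -0.7]
gripper_width: 0.4
gripper_force: 1.2
```

Emit:
arm_command(rows=[{"delta_pos":[0,-1,0],"roll":-0.2,"jaw":0},{"delta_pos":[0,-2,0],"roll":-0.4,"jaw":0},{"delta_pos":[0,-3,0],"roll":-0.6,"jaw":0},{"delta_pos":[0,-3,0],"roll":-0.6,"jaw":0}])

```text
time_s: 6.37
ee_pos: [516.5, 94.6, 69.3]
ee_rot: [179.9, -0.0, 76.9]
force: [2.9, 1.9, 1.1]
gripper_width: 0.7
gripper_force: 1.5
```

```bash
python3 - <<'E'
from h import *
np.set_printoptions(precision=1,suppress=True); s=env.state(); print(s["force"],s["ee_pos"])
f=env.grab_frame("scene");W=cloud(f);X,Y,Z=W[...,0],W[...,1],W[...,2]
cv2.imwrite("pics/s2.png",cv2.resize(f["img"][140:250,185:345],None,fx=5,fy=5,interpolation=cv2.INTER_CUBIC))
m=((Z>63)&(Z<98)&(X>440)&(X<600)&(Y>-180)&(Y<180)&(f["img"].max(2)<80)).astype(np.uint8)
k,l,st,ce=cv2.connectedComponentsWithStats(m)
for i in range(1,k):
    if st[i,4]>5: q=W[l==i]; print(st[i],q.mean(0),q.min(0),q.max(0))
E
```

```text
[2.9 1.9 1.1] [516.5  94.6  69.3]
[227 169   6  12  52] [499.3  93.2  84.4] [490.9  82.4  64.5] [509.4 107.4  97.2]
[235 171   2   7  13] [513.2  77.9  87.3] [510.3  76.2  77.6] [515.9  80.9  97.2]
[275 195   4  11  35] [ 508.1 -127.7   82.8] [ 505.3 -132.    65.8] [ 513.7 -123.5   96.8]
```

View pics/s2.png

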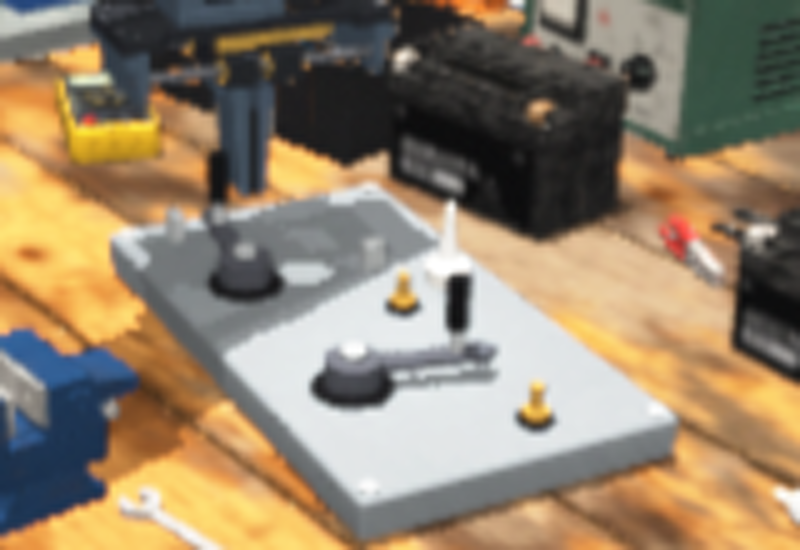

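The scene view shows the isolator post at (218,175) near its left stop at (175,222), with the selector unmoved. I'll push a little more so the arm rests near the stop.

Emit:
arm_command(rows=[{"delta_pos":[0,-1,0],"roll":-0.2,"jaw":0},{"delta_pos":[0,-2,0],"roll":-0.4,"jaw":0},{"delta_pos":[0,-2,0],"roll":-0.4,"jaw":0},{"delta_pos":[0,-2,0],"roll":-0.4,"jaw":0}])

```text
time_s: 6.75
ee_pos: [514.0, 94.8, 69.0]
ee_rot: [-180.0, 0.0, 78.8]
force: [3.2, 1.3, 0.9]
gripper_width: 0.7
gripper_force: 1.4
```

The isolator moved to about 89°, so it is off. I'll retract, raise and move over to the selector.

Emit:
arm_command(rows=[{"delta_pos":[0,6,0],"roll":0,"jaw":0},{"delta_pos":[0,15,0],"roll":0,"jaw":0},{"delta_pos":[0,15,-30],"roll":0,"jaw":0},{"delta_pos":[0,15,-65],"roll":0,"jaw":0},{"delta_pos":[0,15,-80],"roll":0,"jaw":0},{"delta_pos":[0,15,-80],"roll":0,"jaw":0}])

```text
time_s: 7.25
ee_pos: [531.2, 91.8, 152.4]
ee_rot: [179.7, -0.1, 78.8]
force: [0.5, -0.2, 1.1]
gripper_width: 0.7
gripper_force: 0.0
```

```bash
python3 - <<'E'
from h import *
s=env.state();print(s["ee_pos"],s["ee_rot"]); plan("sel",-1,[-10.5],off=36)
E
```

```text
[531.17883433  91.80328782 152.38370514] [ 1.79678943e+02 -9.93521305e-02  7.88130685e+01]
-10 [-250, 19] roll 19.9 world [ 501. -157.]
```

Emit:
arm_command(rows=[{"delta_pos":[-40,3,0],"roll":1.4,"jaw":0},{"delta_pos":[-250,19,0],"roll":19.9,"jaw":0},{"delta_pos":[-250,19,0],"roll":19.9,"jaw":0},{"delta_pos":[-250,19,0],"roll":19.9,"jaw":0},{"delta_pos":[-250,19,0],"roll":19.9,"jaw":0},{"delta_pos":[-250,19,0],"roll":19.9,"jaw":0},{"delta_pos":[-250,19,0],"roll":19.9,"jaw":0},{"delta_pos":[-250,19,0],"roll":19.9,"jaw":0},{"delta_pos":[-250,19,0],"roll":19.9,"jaw":0},{"delta_pos":[-250,19,0],"roll":19.9,"jaw":0},{"delta_pos":[-250,19,0],"roll":19.9,"jaw":0},{"delta_pos":[-250,19,0],"roll":19.9,"jaw":0},{"delta_pos":[-250,19,0],"roll":19.9,"jaw":0},{"delta_pos":[-250,19,0],"roll":19.9,"jaw":0},{"delta_pos":[-250,19,0],"roll":19.9,"jaw":0},{"delta_pos":[-250,19,0],"roll":19.9,"jaw":0},{"delta_pos":[-250,19,0],"roll":19.9,"jaw":0},{"delta_pos":[-250,19,0],"roll":19.9,"jaw":0}])

```text
time_s: 8.75
ee_pos: [498.8, -157.0, 148.5]
ee_rot: [180.0, 0.1, -20.6]
force: [-0.0, -0.1, -0.1]
gripper_width: 0.6
gripper_force: 0.0
```

Emit:
arm_command(rows=[{"delta_pos":[0,0,30],"roll":0,"jaw":0},{"delta_pos":[0,0,60],"roll":0,"jaw":0},{"delta_pos":[0,0,76],"roll":0,"jaw":0},{"delta_pos":[0,0,83],"roll":0,"jaw":0},{"delta_pos":[0,0,83],"roll":0,"jaw":0},{"delta_pos":[0,0,83],"roll":0,"jaw":0}])

```text
time_s: 9.25
ee_pos: [499.6, -157.1, 66.4]
ee_rot: [-180.0, -0.0, -20.6]
force: [-0.1, 0.8, 0.2]
gripper_width: 0.5
gripper_force: 0.0
```

```bash
python3 - <<'E'
from h import *
np.set_printoptions(precision=1,suppress=True)
s=env.state();print(s["ee_pos"],s["ee_rot"],s["force"]); plan("sel",-1,np.r_[-14,np.arange(-10.5,52,3.5)])
f=env.grab_frame("scene");W=cloud(f);X,Y,Z=W[...,0],W[...,1],W[...,2]
m=((Z>63)&(Z<98)&(X>440)&(X<600)&(Y>-180)&(Y<180)&(f["img"].max(2)<80)).astype(np.uint8)
k,l,st,ce=cv2.connectedComponentsWithStats(m)
for i in range(1,k):
    if st[i,4]>5: q=W[l==i]; print(st[i],q.mean(0),q.min(0),q.max(0))
E
```

```text
[ 499.6 -157.1   66.4] [-180.    -0.   -20.6] [-0.1  0.8  0.2]
-14 [0, -12] roll 0.7 world [ 504. -146.]
-10 [2, -16] roll -0.0 world [ 507. -143.]
-7 [3, -20] roll -0.7 world [ 509. -140.]
-4 [4, -24] roll -1.4 world [ 511. -136.]
0 [5, -27] roll -2.1 world [ 513. -133.]
4 [5, -31] roll -2.8 world [ 515. -130.]
7 [5, -35] roll -3.5 world [ 517. -126.]
10 [5, -39] roll -4.2 world [ 518. -122.]
14 [5, -43] roll -4.9 world [ 519. -119.]
18 [4, -47] roll -5.6 world [ 520. -115.]
21 [4, -50] roll -6.3 world [ 521. -111.]
24 [3, -54] roll -7.0 world [ 521. -107.]
28 [1, -58] roll -7.7 world [ 521. -103.]
32 [0, -62] roll -8.4 world [ 521. -100.]
35 [-2, -65] roll -9.1 world [521. -96.]
38 [-3, -68] roll -9.8 world [521. -92.]
42 [-5, -72] roll -10.5 world [520. -88.]
46 [-8, -75] roll -11.2 world [519. -84.]
49 [-10, -78] roll -11.9 world [518. -81.]
[226 171   4  10  32] [493.4  95.3  80.7] [488.8  90.4  65.2] [499.1 100.   97.7]
[275 200   2  11  16] [ 484.6 -151.7   85.2] [ 480.9 -159.    67.6] [ 488.3 -145.9   97.6]
```

The isolator post measures about 87–89°, so it is off. I'll push the selector left.

Emit:
arm_command(rows=[{"delta_pos":[1,-7,0],"roll":0,"jaw":0},{"delta_pos":[1,-10,0],"roll":0,"jaw":0},{"delta_pos":[2,-13,0],"roll":0,"jaw":0},{"delta_pos":[2,-15,0],"roll":0,"jaw":0},{"delta_pos":[2,-17,0],"roll":-0.1,"jaw":0},{"delta_pos":[3,-20,0],"roll":-0.7,"jaw":0},{"delta_pos":[4,-24,0],"roll":-1.4,"jaw":0},{"delta_pos":[5,-27,0],"roll":-2.1,"jaw":0},{"delta_pos":[5,-31,0],"roll":-2.8,"jaw":0},{"delta_pos":[5,-35,0],"roll":-3.5,"jaw":0},{"delta_pos":[5,-39,0],"roll":-4.2,"jaw":0},{"delta_pos":[5,-43,0],"roll":-4.9,"jaw":0},{"delta_pos":[4,-47,0],"roll":-5.6,"jaw":0},{"delta_pos":[4,-50,0],"roll":-6.3,"jaw":0},{"delta_pos":[3,-54,0],"roll":-7.0,"jaw":0},{"delta_pos":[1,-58,0],"roll":-7.7,"jaw":0},{"delta_pos":[0,-62,0],"roll":-8.4,"jaw":0},{"delta_pos":[-2,-65,0],"roll":-9.1,"jaw":0},{"delta_pos":[-3,-68,0],"roll":-9.8,"jaw":0},{"delta_pos":[-3,-68,0],"roll":-9.8,"jaw":0}])

```text
time_s: 10.97
ee_pos: [521.3, -92.4, 66.3]
ee_rot: [179.9, -0.1, 28.4]
force: [2.0, -2.0, -1.4]
gripper_width: 0.8
gripper_force: 1.0
```

```bash
python3 - <<'E'
from h import *
np.set_printoptions(precision=1,suppress=True)
s=env.state();plan("sel",-1,[38.5,42,44,46,48,50])
f=env.grab_frame("scene");W=cloud(f);X,Y,Z=W[...,0],W[...,1],W[...,2]
m=((Z>63)&(Z<98)&(X>440)&(X<600)&(Y>-180)&(Y<180)&(f["img"].max(2)<80)).astype(np.uint8)
k,l,st,ce=cv2.connectedComponentsWithStats(m)
for i in range(1,k):
    if st[i,4]>5: q=W[l==i]; print(st[i],q.mean(0),q.min(0),q.max(0))
E
```

```text
38 [0, -1] roll 0.0 world [521. -92.]
42 [1, -5] roll -0.7 world [520. -88.]
44 [1, -7] roll -1.1 world [519. -86.]
46 [2, -9] roll -1.5 world [519. -84.]
48 [2, -11] roll -1.9 world [518. -82.]
50 [2, -13] roll -2.3 world [517. -80.]
[226 171   4  10  34] [493.8  95.5  80.7] [488.9  91.   64.5] [499.5 101.4  96.8]
[264 189   3  11  31] [506.6 -80.2  82.1] [503.5 -85.7  66.1] [513.2 -72.6  96.2]
[268 192   4  10  37] [506.7 -99.9  83.6] [ 501.9 -105.7   67.4] [510.7 -94.6  98. ]
[274 192   2   5   8] [ 520.3 -105.5   88.8] [ 515.3 -108.9   83.7] [ 525.3 -101.9   94.7]
```

Emit:
arm_command(rows=[{"delta_pos":[1,-3,0],"roll":-0.4,"jaw":0},{"delta_pos":[1,-5,0],"roll":-0.7,"jaw":0},{"delta_pos":[1,-7,0],"roll":-1.1,"jaw":0},{"delta_pos":[2,-9,0],"roll":-1.5,"jaw":0},{"delta_pos":[2,-9,0],"roll":-1.5,"jaw":0},{"delta_pos":[2,-9,0],"roll":-1.5,"jaw":0}])

```text
time_s: 11.52
ee_pos: [518.4, -83.5, 66.3]
ee_rot: [180.0, -0.1, 35.7]
force: [2.6, -1.3, 1.3]
gripper_width: 0.6
gripper_force: 1.2
```

Emit:
arm_command(rows=[{"delta_pos":[0,5,0],"roll":0,"jaw":0},{"delta_pos":[0,18,0],"roll":0,"jaw":0},{"delta_pos":[0,18,-30],"roll":0,"jaw":0},{"delta_pos":[0,18,-65],"roll":0,"jaw":0},{"delta_pos":[0,18,-84],"roll":0,"jaw":0},{"delta_pos":[0,18,-84],"roll":0,"jaw":0}])

```text
time_s: 12.02
ee_pos: [531.1, -99.4, 154.1]
ee_rot: [179.7, -0.3, 35.8]
force: [0.5, -0.9, 0.3]
gripper_width: 0.9
gripper_force: 0.0
```

```bash
python3 - <<'E'
from h import *
np.set_printoptions(precision=1,suppress=True)
f=env.grab_frame("scene");W=cloud(f);X,Y,Z=W[...,0],W[...,1],W[...,2]
m=((Z>63)&(Z<98)&(X>440)&(X<600)&(Y>-180)&(Y<180)&(f["img"].max(2)<80)).astype(np.uint8)
k,l,st,ce=cv2.connectedComponentsWithStats(m)
for i in range(1,k):
    if st[i,4]>5:
        q=W[l==i]; c=q.mean(0)[:2]+[3.3,4.4]
        print(st[i],c,[np.degrees(np.arctan2(*(c-PIV[n])[::-1]))-YAW for n in PIV])
cv2.imwrite("pics/s3.png",cv2.resize(f["img"][140:250,185:345],None,fx=5,fy=5,interpolation=cv2.INTER_CUBIC))
t=env.grab_frame("top"); cv2.imwrite("pics/t3.png",cv2.resize(t["img"][150:245,190:340],None,fx=5,fy=5,interpolation=cv2.INTER_CUBIC))
E
```

```text
[226 171   4  10  33] [496.7  99.7] [np.float64(87.00952054457112), np.float64(89.2506610175524)]
[261 188   4  12  40] [506.8 -68.4] [np.float64(-67.79754730086087), np.float64(44.982204033089396)]
```

View pics/s3.png

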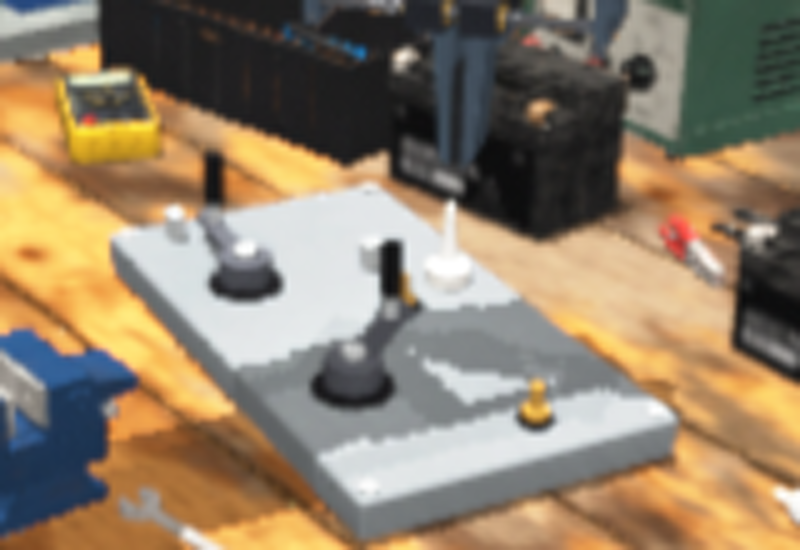

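The scene view shows the selector arm pointing at the left stud at (405,290), measured 45°. The isolator is at its left stop. Next I'll move to the near side of the isolator post.

```bash
python3 - <<'E'
from h import *
plan("iso",1,[88],off=40)
E
```

```text
88 [63, -210] roll -8.4 world [457. 109.]
```

Emit:
arm_command(rows=[{"delta_pos":[10,-35,0],"roll":-1,"jaw":0},{"delta_pos":[63,-210,0],"roll":-8.4,"jaw":0},{"delta_pos":[63,-210,0],"roll":-8.4,"jaw":0},{"delta_pos":[63,-210,0],"roll":-8.4,"jaw":0},{"delta_pos":[63,-210,0],"roll":-8.4,"jaw":0},{"delta_pos":[63,-210,0],"roll":-8.4,"jaw":0},{"delta_pos":[63,-210,0],"roll":-8.4,"jaw":0},{"delta_pos":[63,-210,0],"roll":-8.4,"jaw":0},{"delta_pos":[63,-210,0],"roll":-8.4,"jaw":0},{"delta_pos":[63,-210,0],"roll":-8.4,"jaw":0}])

```text
time_s: 12.95
ee_pos: [456.6, 107.9, 149.3]
ee_rot: [-179.9, 0.0, 77.6]
force: [0.1, 0.2, -0.0]
gripper_width: 0.1
gripper_force: 0.0
```

Emit:
arm_command(rows=[{"delta_pos":[0,0,30],"roll":0,"jaw":0},{"delta_pos":[0,0,60],"roll":0,"jaw":0},{"delta_pos":[0,0,78],"roll":0,"jaw":0},{"delta_pos":[0,0,85],"roll":0,"jaw":0},{"delta_pos":[0,0,85],"roll":0,"jaw":0},{"delta_pos":[0,0,85],"roll":0,"jaw":0}])

```text
time_s: 13.45
ee_pos: [457.2, 108.6, 65.3]
ee_rot: [180.0, -0.0, 77.7]
force: [0.6, 0.3, 1.0]
gripper_width: 0.6
gripper_force: 0.0
```

```bash
python3 - <<'E'
from h import *
plan("iso",1,np.arange(96,-3,-4))
E
```

```text
96 [-4, 11] roll -1.6 world [467. 103.]
92 [-2, 15] roll -0.8 world [471. 104.]
88 [0, 19] roll -0.0 world [476. 104.]
84 [1, 23] roll 0.8 world [480. 105.]
80 [2, 27] roll 1.6 world [485. 105.]
76 [3, 32] roll 2.4 world [489. 105.]
72 [3, 36] roll 3.2 world [493. 104.]
68 [3, 41] roll 4.0 world [498. 103.]
64 [3, 45] roll 4.8 world [502. 102.]
60 [3, 50] roll 5.6 world [506. 101.]
56 [2, 54] roll 6.4 world [510.  99.]
52 [1, 58] roll 7.2 world [514.  97.]
48 [-1, 62] roll 8.0 world [518.  95.]
44 [-3, 66] roll 8.8 world [522.  92.]
40 [-5, 70] roll 9.6 world [525.  89.]
36 [-7, 74] roll 10.4 world [528.  86.]
32 [-9, 78] roll 11.2 world [531.  83.]
28 [-12, 81] roll 12.0 world [534.  79.]
24 [-15, 84] roll 12.8 world [537.  76.]
20 [-18, 87] roll 13.6 world [539.  72.]
16 [-22, 90] roll 14.4 world [541.  68.]
12 [-25, 93] roll 15.2 world [542.  64.]
8 [-29, 95] roll 16.0 world [544.  60.]
4 [-33, 97] roll 16.8 world [545.  56.]
0 [-37, 99] roll 17.6 world [546.  51.]
```

Emit:
arm_command(rows=[{"delta_pos":[-1,8,0],"roll":0,"jaw":0},{"delta_pos":[-1,13,0],"roll":0,"jaw":0},{"delta_pos":[0,16,0],"roll":0,"jaw":0},{"delta_pos":[0,18,0],"roll":0,"jaw":0},{"delta_pos":[0,20,0],"roll":0.2,"jaw":0},{"delta_pos":[1,23,0],"roll":0.8,"jaw":0},{"delta_pos":[2,27,0],"roll":1.6,"jaw":0},{"delta_pos":[3,32,0],"roll":2.4,"jaw":0},{"delta_pos":[3,36,0],"roll":3.2,"jaw":0},{"delta_pos":[3,41,0],"roll":4.0,"jaw":0},{"delta_pos":[3,45,0],"roll":4.8,"jaw":0},{"delta_pos":[3,50,0],"roll":5.6,"jaw":0},{"delta_pos":[2,54,0],"roll":6.4,"jaw":0},{"delta_pos":[1,58,0],"roll":7.2,"jaw":0},{"delta_pos":[-1,62,0],"roll":8.0,"jaw":0},{"delta_pos":[-3,66,0],"roll":8.8,"jaw":0},{"delta_pos":[-5,70,0],"roll":9.6,"jaw":0},{"delta_pos":[-7,74,0],"roll":10.4,"jaw":0},{"delta_pos":[-9,78,0],"roll":11.2,"jaw":0},{"delta_pos":[-9,78,0],"roll":11.2,"jaw":0}])

```text
time_s: 15.12
ee_pos: [530.3, 83.9, 64.8]
ee_rot: [-179.9, 0.1, 21.7]
force: [-0.8, 0.4, 0.1]
gripper_width: 0.7
gripper_force: 0.6
```

```bash
python3 - <<'E'
from h import *
plan("iso",1,np.arange(32,-3,-2))
E
```

```text
32 [0, 1] roll -0.0 world [531.  83.]
30 [1, 3] roll 0.4 world [533.  81.]
28 [2, 5] roll 0.8 world [534.  79.]
26 [2, 8] roll 1.2 world [535.  78.]
24 [3, 10] roll 1.6 world [537.  76.]
22 [3, 12] roll 2.0 world [538.  74.]
20 [3, 14] roll 2.4 world [539.  72.]
18 [4, 16] roll 2.8 world [540.  70.]
16 [4, 19] roll 3.2 world [541.  68.]
14 [4, 21] roll 3.6 world [542.  66.]
12 [4, 23] roll 4.0 world [542.  64.]
10 [4, 25] roll 4.4 world [543.  62.]
8 [4, 27] roll 4.8 world [544.  60.]
6 [3, 30] roll 5.2 world [545.  58.]
4 [3, 32] roll 5.6 world [545.  56.]
2 [3, 34] roll 6.0 world [545.  53.]
0 [2, 36] roll 6.4 world [546.  51.]
-2 [2, 38] roll 6.8 world [546.  49.]
```

Emit:
arm_command(rows=[{"delta_pos":[1,3,0],"roll":0.4,"jaw":0},{"delta_pos":[2,5,0],"roll":0.8,"jaw":0},{"delta_pos":[2,8,0],"roll":1.2,"jaw":0},{"delta_pos":[3,10,0],"roll":1.6,"jaw":0},{"delta_pos":[3,12,0],"roll":2.0,"jaw":0},{"delta_pos":[3,14,0],"roll":2.4,"jaw":0},{"delta_pos":[4,16,0],"roll":2.8,"jaw":0},{"delta_pos":[4,19,0],"roll":3.2,"jaw":0},{"delta_pos":[4,21,0],"roll":3.6,"jaw":0},{"delta_pos":[4,23,0],"roll":4.0,"jaw":0},{"delta_pos":[4,25,0],"roll":4.4,"jaw":0},{"delta_pos":[4,27,0],"roll":4.8,"jaw":0},{"delta_pos":[3,30,0],"roll":5.2,"jaw":0},{"delta_pos":[3,31,0],"roll":5.4,"jaw":0},{"delta_pos":[3,32,0],"roll":5.6,"jaw":0},{"delta_pos":[3,32,0],"roll":5.6,"jaw":0}])

```text
time_s: 16.45
ee_pos: [545.1, 55.5, 64.8]
ee_rot: [-180.0, 0.0, -6.2]
force: [-1.7, 1.4, -0.9]
gripper_width: 0.3
gripper_force: 1.1
```

```bash
cat >> h.py <<'E'
def posts():
    f=env.grab_frame("scene");W=cloud(f);X,Y,Z=W[...,0],W[...,1],W[...,2]
    m=((Z>63)&(Z<98)&(X>440)&(X<600)&(Y>-180)&(Y<180)&(f["img"].max(2)<80)).astype(np.uint8)
    k,l,st,ce=cv2.connectedComponentsWithStats(m)
    for i in range(1,k):
        if st[i,4]>5:
            c=W[l==i].mean(0)[:2]+[3.3,4.4]
            print(st[i],c.round(1),[round(float(np.degrees(np.arctan2(*(c-PIV[n])[::-1]))-YAW),1) for n in PIV])
    return f
E
python3 -c "
from h import *
posts(); plan('iso',1,[4,2,0,-2])"
```

```text
[243 172   2   9  16] [532.3  60.7] [31.5, 75.6]
[247 173   6  11  55] [542.5  41. ] [9.6, 69.6]
[261 188   5  12  47] [507.1 -68.3] [-67.6, 44.9]
4 [0, 0] roll -0.0 world [545.  56.]
2 [1, 2] roll 0.4 world [545.  53.]
0 [1, 4] roll 0.8 world [546.  51.]
-2 [2, 6] roll 1.2 world [546.  49.]
```

Emit:
arm_command(rows=[{"delta_pos":[0,1,0],"roll":0.2,"jaw":0},{"delta_pos":[1,2,0],"roll":0.4,"jaw":0},{"delta_pos":[1,3,0],"roll":0.6,"jaw":0},{"delta_pos":[1,3,0],"roll":0.6,"jaw":0}])

```text
time_s: 16.83
ee_pos: [546.4, 52.0, 65.0]
ee_rot: [-180.0, -0.0, -9.2]
force: [-0.7, 3.6, -0.3]
gripper_width: 0.3
gripper_force: 1.0
```

Emit:
arm_command(rows=[{"delta_pos":[0,1,0],"roll":0.2,"jaw":0},{"delta_pos":[0,1,0],"roll":0.2,"jaw":0},{"delta_pos":[0,1,0],"roll":0.2,"jaw":0}])

```text
time_s: 17.08
ee_pos: [546.4, 51.1, 65.0]
ee_rot: [-180.0, -0.1, -10.2]
force: [0.5, 2.1, -0.9]
gripper_width: 0.5
gripper_force: 1.0
```

The post is back at its original measured position of about (542,31). I'll retreat and check.

Emit:
arm_command(rows=[{"delta_pos":[0,-5,0],"roll":0,"jaw":0},{"delta_pos":[0,-18,0],"roll":0,"jaw":0},{"delta_pos":[0,-18,-30],"roll":0,"jaw":0},{"delta_pos":[0,-18,-65],"roll":0,"jaw":0},{"delta_pos":[0,-18,-100],"roll":0,"jaw":0},{"delta_pos":[0,-18,-140],"roll":0,"jaw":0},{"delta_pos":[0,-18,-150],"roll":0,"jaw":0},{"delta_pos":[0,-18,-150],"roll":0,"jaw":0},{"delta_pos":[0,-18,-150],"roll":0,"jaw":0},{"delta_pos":[0,-18,-150],"roll":0,"jaw":0}])

```text
time_s: 17.92
ee_pos: [548.0, 69.1, 213.0]
ee_rot: [179.9, 0.2, -10.2]
force: [-0.8, 0.7, -0.4]
gripper_width: 0.5
gripper_force: 0.0
```

```bash
python3 -c "
from h import *
f=posts(); cv2.imwrite('pics/s4.png',cv2.resize(f['img'][140:250,185:345],None,fx=5,fy=5,interpolation=cv2.INTER_CUBIC)); print(env.state()['force'],env.state()['qvel'])"
```

```text
[249 175   4  10  34] [540.4  34. ] [2.6, 69.0]
[261 188   4  12  43] [506.7 -67.9] [-67.8, 45.4]
[ 0.58441514  0.4132737  -0.46324776] [-0.17241121  0.21983701 -0.01689009  0.0059745   0.15663743 -0.05106997]
```

View pics/s4.png

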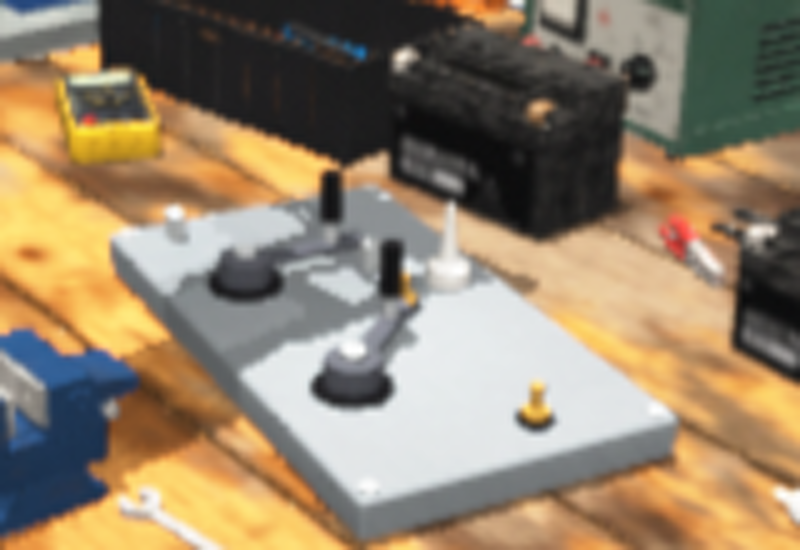

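The picture shows the isolator straight ahead at its stop, post at (331,195), the same position as at the start. The selector points at the left stud at (408,290), and nothing else has moved. I'll hand in.

```bash
python3 -c "
from workcell import env
print(env.job_done())"
```

```text
the job is handed in; nothing more can be done
None
```

The job is handed in with no verdict returned; by my last measurement the isolator went off and is back on within about 2°, and the selector is at about 45° (0.79 rad) on the left stud, the larger battery's side.

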